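# Move the push-and-turn cap to the refilled lye bottle

### The arm

A 6-joint arm with a two-finger parallel gripper is mounted at the origin on the work surface; the furniture and walls round the work are solid. World frame = base frame: x ahead of the robot, y to its left, z up, the work surface at z = 0. Lengths are in m, angles in rad, forces in N, time in s.
With the tool pointing down it reaches from about 0.325 to 0.775 m from the base axis. Payload 5.5 kg.
Tool frame: the origin (TCP) lies midway between the tips of the shut fingers; the grasp point (between the pads) lies 19 mm behind it; z points along the fingers, y is the line along which they close (so a half turn about z gives the same grasp; the last joint's range is limited). The gripper opens to 88 mm and grips with 3 to 60 N. Pads are 20 mm wide; open, the fingers measure 115 mm over their backs; the gripper's body (75 mm by 178 mm) begins 61 mm behind the grasp point.
Start: joints at [-1.172, 0.091, 1.231, -0, 1.82, -0.057], TCP at [0.264, -0.539, 0.223] pointing down, gripper open.
Joint ranges: [-2.87, 2.87], [-0.86, 2.18], [0.17, 2.46], [-1.51, 4.65], [0.06, 2.69], [-2.65, 2.65]. Speed limits (rad/s): [2.57, 2.57, 3.01, 3.14, 3.14, 3.14].

### API

Orientations are given as a 3x3 rotation matrix whose columns are the frame's x, y, z axes.
In Python, from bench import read_state, grab_frame, get_calibration, sign_off gives the robot as it stands. The module is installed in compiled form; this text tells all that it offers.
- The arm moves only by the tool servo_tool, never from a script. Its argument "moves" is a list of rows, each a list of 3 entries, a list of its own where there are three numbers: the gripper command: -1 is shut, 1 is fully open, values between are in proportion, then the shift along the tool's x, y, z in cm, then the turn, a rotation vector about the tool's x, y, z in degrees. A call has exactly 5 rows; each row is the pose to reach, as a shift and turn from the pose commanded when the call began, along the tool's axes at that moment; what a row does not reach only later rows make up. A row lasts 1/12 s, in which the tool goes at most 41.7 mm and 7.16 degrees, less where a joint would pass 70% of its speed; a pose out of reach is approached as far as the arm can. A call with a gripper value outside its range is refused whole. The fingers move at their own pace and stop on an object; "force" is the grip in N (left out, the last holds). Time passes only in rows, so rows that repeat a pose let the fingers close, or fill a call up. It gives the time, the measured TCP pose, the force, the opening and the grip force at its end, in the units of the state.
- read_state(): the state, without advancing time (a new reading comes with each control period).
- grab_frame(name): name is "side" or "top" or "wrist"; returns (picture, depth): 420x560x3 uint8, red, green, blue; 420x560 float32, m along the optical axis (not along the pixel's ray), 0 where there is no reading.
- get_calibration(name): a dict with "K" (3x3 intrinsics, pixels), "R" (3x3) and "t" (3): a world point X has camera coordinates R X + t. Camera axes: x right, y down, z forward; pixel columns grow to the right and rows downward; lengths in m; the calibration is good to about 2 mm. The wrist camera is an equidistant fisheye: a pixel r from the principal point sees the ray r / f radians off the axis. A picture is of the moment at which its call begins: read the wrist's pose just before it. get_calibration takes no time and is no camera call; for the wrist camera it gives the pose at the moment of the call.
- sign_off(): hands the job in; it is judged then, once.
The state is a dict: "t": time; "joints": joint angles; "joint_velocities": joint speeds; "joint_torque": joint torques, N m; "position": TCP position; "tcp_rot": TCP orientation; "ft_force": force on the tool from outside, world axes, zero at the start; "ft_torque": the same for the moment, N m; "grip_width": finger opening in m; "finger_force": force on a finger pad.
Only numpy, scipy, OpenCV 4.12 (cv2) and the standard library are available. Lean on these libraries where they do the work, as an engineer would, in place of code of your own. Each camera call takes 0.05 s, during which the arm holds its last target. There are 200 camera calls.

### The job

The refilled lye bottle has been left open. Press the child-resistant cap of the emptied bottle down against its spring, turn it counter-clockwise and take it off, then put it on the open bottle, press it down and turn it clockwise until it locks, and let go so that it springs up into its locked position. Do not force the cap on either neck, and leave the scale with its beaker, the small jar and the amber bottle where they are.

Things in the scene. Friction and masses are not known exactly. Their poses are not given: they have to be found in the camera images.
- cap: grey round child-resistant cap, 51 across, 34.5 tall, ribbed; starts locked on the emptied bottle. Origin on its axis at the foot of the skirt, z up. Bore 44 wide; inside the foot three lugs, 7.4 wide, 5 tall, reach in to 16.8 from the axis at 25, 145, 265 deg counter-clockwise (ccw) from its x axis; a raised arrow on the crown starts over each and points ccw, to open
- cap_top (a point): middle of the cap's crown, 34.5 over its foot. A sprung liner disc under it bears on the rim: the cap yields at 5 N; with 9 N, some 3 mm down, its lugs are below the neck's teeth; past 11 N it bottoms hard. Held at 9 to 13 N it turns freely; 46 to 77 deg ccw of its seat (62 best, then a stop) it lifts off. To close: find the gaps, press so, turn clockwise to the stop, let it rise
- empty_bottle: emptied white square bottle, the smaller, 74 wide, rim 165 above the table, fixed in a heavy black base 108 square and 34 tall; carries the cap at the start. Origin under the middle of the base, z up. Locked, the cap's foot is 19 below the rim and its x axis agrees with the bottle's within 8 deg (or is 120 or 240 deg off)
- full_bottle: refilled white square bottle, the larger, 86 wide, rim 190 above the table, fixed in a heavy black base 120 square and 34 tall; open at the start. Origin under the middle of the base, z up. Same neck as the other, but its flange was moulded at some unknown angle to the bottle's sides: find the gaps by feel or sight. The cap is locked when its foot is 19 below the rim
- empty_bottle_rim (a point): middle of the emptied bottle's rim, 165 above its origin, axes as the bottle's. More than 60 N in all between cap and neck, as from turning while it is locked, pulling, pressing lugs on a flange or bottoming hard, counts as forcing
- full_bottle_rim (a point): middle of the refilled bottle's rim, 190 above its origin. Neck 30 across, 25 at the rim; flange 40 across in three equal parts, 10 to 14 below the rim, gaps 56 deg wide; with a lug at a gap's middle, 54 to 70 deg clockwise is its seat. Lowered off the gaps, the lugs rest on the flange, foot 10 below the rim; in them it sinks on, and at 15 the liner meets the rim
- scale: flat black pocket scale with a steel pan, 106 x 127 x 19, loose between and behind the bottles; to be left alone
- beaker: clear open tub, 88 across and 99 tall, loose, standing on the scale; to be left alone
- small_jar: small glass jar of dried petals with a plain lid, 60 across and 78 tall, loose between the bottles; to be left alone
- amber_bottle: small dark bottle with a ribbed cap, 45 across and 104 tall, loose, on the left; to be left alone
Not all that is in view belongs to the job. Several things have the shape of the cap; the one meant has the colours described above. What is shaped like the full_bottle but turquoise is not meant.

How it is judged:
By the outcome, as a careful person would: the job done as asked, in the order asked, and still so for the second after the job is handed in, with the robot touching nothing.
It also fails if it takes over 72 s, if anything falls off the work surface, if the arm or the gripper's body presses on something with over 40 N, if the wrist force passes 120 N, or if a joint passes its speed limit or range.

## Working session

There is one attempt and no reset: what is moved stays moved. The work goes in short steps, Python scripts to look and compute and a tool call to move; the robot and the scene stay as the last step left them, time stands still between calls to the robot, and variables do not carry over. Pictures are saved under pics/ and viewed, at most 10 in all, crops included, and the job is handed in when it is done.

Besides the shell and the picture viewer there is one more tool, called after ">>>" as name(argument=value, ...) on one line, values as JSON. servo_tool: Moves the arm, as the interface text tells. Its arguments: {"type":"object","properties":{"moves":{"type":"array"},"force":{"type":"number"}},"required":["moves"]}

```bash
mkdir -p pics
cat > h.py <<'E'
import numpy as np, cv2
from bench import *
def save(n,f,crop=None,s=1):
    p=f[0]
    if crop: p=p[crop[1]:crop[3],crop[0]:crop[2]]
    p=cv2.resize(p,None,fx=s,fy=s,interpolation=cv2.INTER_CUBIC) if s!=1 else p
    cv2.imwrite('pics/'+n,cv2.cvtColor(p,cv2.COLOR_RGB2BGR))
def ray(c,u,v,z):
    K,R,t=[np.array(c[k]) for k in 'KRt']
    d=R.T@np.linalg.inv(K)@[u,v,1]; o=-R.T@t
    return o+d*(z-o[2])/d[2]
def cloud(c,D):
    K,R,t=[np.array(c[k]) for k in 'KRt']
    v,u=np.indices(D.shape); P=np.stack([(u-K[0,2])/K[0,0]*D,(v-K[1,2])/K[1,1]*D,D],-1)
    return (P-t)@R
E
python3 - <<'E'
from h import *
for n in('top','side'):
    f=grab_frame(n); save(n+'1.png',f); np.savez('pics/'+n,p=f[0],d=f[1]); c=get_calibration(n); print(n,c['K'],-np.array(c['R']).T@c['t'])
s=read_state(); print(s['t'],s['position'],s['tcp_rot'])
E
```

```text
top [[405.83112889   0.         279.14639156]
 [  0.         405.83112889 207.57674237]
 [  0.           0.           1.        ]] [0.33670966 0.1116333  1.29672663]
side [[417.05262286   0.         285.90297994]
 [  0.         417.05262286 208.48429059]
 [  0.           0.           1.        ]] [ 0.4620928  -0.98025253  1.02497914]
0.1 [ 0.26401644 -0.53849166  0.22159671] [[ 8.97892983e-01  4.40213272e-01 -6.82666017e-04]
 [ 4.40213785e-01 -8.97891439e-01  1.66956503e-03]
 [ 1.22004711e-04 -1.79960971e-03 -9.99998373e-01]]
```

View pics/top1.png

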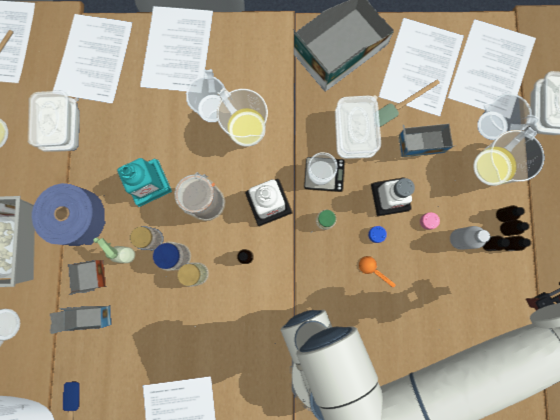

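View pics/side1.png

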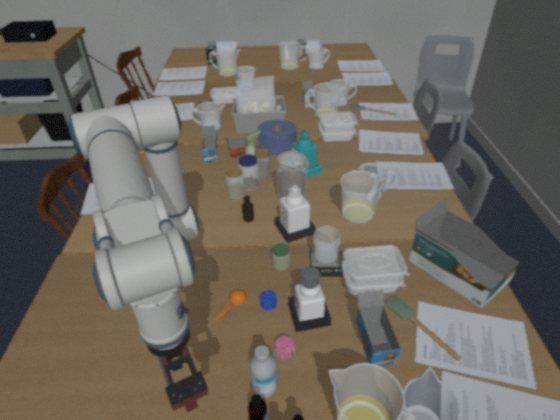

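Top view: the grey cap on the emptied bottle is at (403,188), and the open full bottle is at (266,198). Things that could be mistaken for the cap are the blue cap (377,234), the pink cap (431,221), the jar lid (327,218), the amber bottle (245,257) and the clear bottle's grey cap (482,236). I choose (403,188) because it is grey and sits on the white bottle in the black base.

Run:
```python
from h import *
z=np.load('pics/top.npz'); p,d=z['p'],z['d']; c=get_calibration('top')
save('crop1.png',(np.hstack([p[150:230,365:445],p[150:230,225:305]]),),None,5)
P=cloud(c,d)
def reg(x0,y0,x1,y1,h,tol=.006):
    m=np.zeros(d.shape,bool); m[y0:y1,x0:x1]=1
    m&=(abs(P[...,2]-h)<tol)&(d>0); q=P[m]
    vv,uu=np.nonzero(m)
    print(h,m.sum(),q.mean(0).round(4) if len(q) else 0, (q.min(0)+q.max(0))/2 if len(q) else 0, np.ptp(q,0) if len(q) else 0)
    return m
reg(365,150,445,230,.1805); reg(225,150,305,230,.190)
for n,b in(('empty',(365,165,420,225)),('full',(240,172,300,232))):
    x0,y0,x1,y1=b
    m=np.zeros(d.shape,np.uint8); m[y0:y1,x0:x1]=1
    m&=((p.max(-1)<60)&(abs(P[...,2]-.034)<.012)).astype(np.uint8)
    vv,uu=np.nonzero(m)
    r=np.array([ray(c,u,v,.034)[:2] for u,v in zip(uu,vv)],np.float32)
    print(n,m.sum(),cv2.minAreaRect(r))
```

```text
0.1805 274 [ 0.5465 -0.2071  0.1807] [ 0.54641828 -0.20754226  0.18007832] [0.05069969 0.05020553 0.01065551]
0.19 43 [0.5269 0.1805 0.1887] [0.52764666 0.18158968 0.18929782] [0.02840243 0.02782545 0.01044095]
empty 293 ((0.5442899465560913, -0.20355689525604248), (0.10284705460071564, 0.10380639135837555), 9.005960464477539)
full 322 ((0.5259858965873718, 0.18195894360542297), (0.11622744798660278, 0.11278722435235977), 21.922035217285156)
```

View pics/crop1.png

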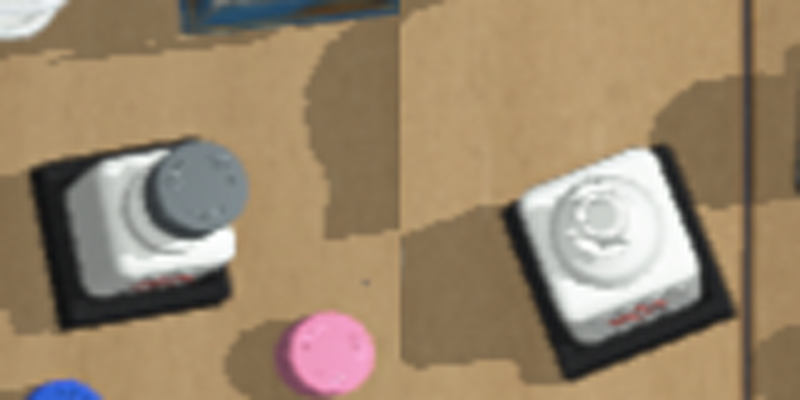

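The crop confirms it: a grey cap with raised arrows on the white bottle, and the open neck of the larger bottle with its flange showing. The cap axis is about (0.5465, -0.207) and the full rim about (0.527, 0.181), and heights and sizes agree with the sheet. I'll approach high and take a wrist view of the cap.

>>> servo_tool(moves=[[1,[0,0,-4],[0,0,0]],[1,[0,0,-8],[0,0,0]],[1,[3.7,-1.6,-8],[0,0,0]],[1,[7.4,-3.2,-8],[0,0,0]],[1,[11,-4.8,-8],[0,0,0]]], force=30)

```text
t: 0.52
position: [0.3423, -0.4467, 0.3031]
tcp_rot: [[0.899, 0.439, 0.001], [0.439, -0.899, -0.001], [0.0, 0.001, -1.0]]
ft_force: [0.5, -0.2, -0.4]
grip_width: 0.0883
finger_force: 0.0
```

>>> servo_tool(moves=[[1,[3.8,-1.6,0],[0,0,0]],[1,[7.6,-3.2,0],[0,0,0]],[1,[11.4,-4.8,0],[0,0,0]],[1,[15.2,-6.4,0],[0,0,0]],[1,[19,-8,0],[0,0,0]]])

```text
t: 0.93
position: [0.478, -0.29, 0.3023]
tcp_rot: [[0.898, 0.44, -0.0], [0.44, -0.898, 0.0], [-0.0, -0.0, -1.0]]
ft_force: [0.9, -0.7, 0.2]
grip_width: 0.0876
finger_force: 0.0
```

>>> servo_tool(moves=[[1,[3,-1.5,0],[0,0,-5]],[1,[6,-3,0],[0,0,-10]],[1,[9,-4.5,0],[0,0,-15]],[1,[9,-4.5,0],[0,0,-20]],[1,[9,-4.5,0],[0,0,-24]]])

```text
t: 1.35
position: [0.5391, -0.2097, 0.3016]
tcp_rot: [[0.635, 0.772, -0.001], [0.772, -0.635, 0.001], [-0.0, -0.002, -1.0]]
ft_force: [-0.4, -0.7, 0.1]
grip_width: 0.0877
finger_force: 0.0
```

Run:
```python
from h import *
s=read_state(); c=get_calibration('wrist'); f=grab_frame('wrist'); save('w1.png',f)
print(s['t'],s['position'],s['tcp_rot'].round(3),s['joints'],s['ft_force'],c)
```

```text
1.35 [ 0.53914751 -0.20969044  0.30162428] [[ 0.635  0.772 -0.001]
 [ 0.772 -0.635  0.001]
 [-0.    -0.002 -1.   ]] [-4.29836008e-01  6.58595069e-02  1.11626659e+00  1.81779241e-04
  1.96118444e+00  2.58267215e-01] [-0.40265567 -0.68006306  0.09656484] {'K': array([[325.1922621 ,   0.        , 279.4052487 ],
       [  0.        , 325.1922621 , 211.45420549],
       [  0.        ,   0.        ,   1.        ]]), 'R': array([[ 0.77198086, -0.63564382, -0.00157467],
       [-0.61167365, -0.74353876,  0.27019521],
       [-0.17291875, -0.20762235, -0.96280427]]), 't': array([-0.54838216,  0.11959927,  0.51693497])}
```

View pics/w1.png

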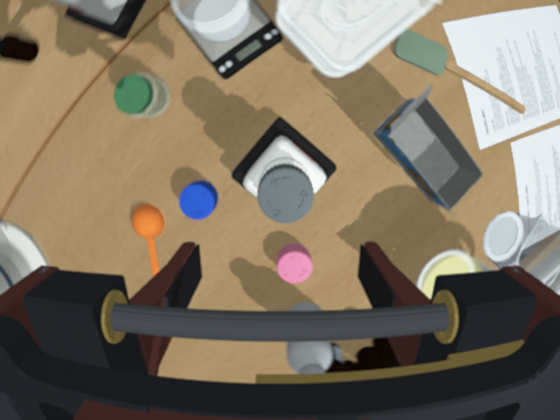

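Wrist view: the grey cap is at (286,192) with faint raised arrows, the pink decoy at (295,264) and the blue one at (198,200). Next I'll fix the axis and look at the arrows in a zoomed, contrast-raised crop.

```bash
cat >> h.py <<'E'
def fray(c,u,v,z):
    K,R,t=[np.array(c[k]) for k in 'KRt']
    a,b=(u-K[0,2])/K[0,0],(v-K[1,2])/K[1,1]; r=np.hypot(a,b)+1e-9
    d=R.T@[a/r*np.sin(r),b/r*np.sin(r),np.cos(r)]; o=-R.T@t
    return o+d*(z-o[2])/d[2]
def fproj(c,X):
    K,R,t=[np.array(c[k]) for k in 'KRt']
    q=np.asarray(X)@R.T+t; h=np.hypot(q[...,0],q[...,1])+1e-12; th=np.arctan2(h,q[...,2])
    return np.stack([K[0,2]+K[0,0]*th*q[...,0]/h,K[1,2]+K[1,1]*th*q[...,1]/h],-1)
def ortho(c,img,x,y,z,half=.04,n=560):
    # resample to a level plane at height z: right = -y, up = +x
    g=np.linspace(-half,half,n); X=np.stack(np.broadcast_arrays((x-g)[:,None],(y-g)[None,:],z),-1)
    m=fproj(c,X).astype(np.float32)
    return cv2.remap(img,m[...,0],m[...,1],cv2.INTER_CUBIC)
E
python3 - <<'E'
from h import *
c=get_calibration('wrist'); f=grab_frame('wrist'); p,d=f; np.savez('pics/w1',p=p,d=d)
K,R,t=[np.array(c[k]) for k in 'KRt']
v,u=np.indices(d.shape); a=(u-K[0,2])/K[0,0]; b=(v-K[1,2])/K[1,1]; r=np.hypot(a,b)+1e-9; T=np.tan(r)*d/r
P=(np.stack([a*T,b*T,d],-1)-t)@R
m=np.zeros(d.shape,bool); m[150:235,240:330]=1; m&=abs(P[...,2]-.1805)<.006
q=P[m]; print(m.sum(),q.mean(0),(q.min(0)+q.max(0))/2,np.ptp(q,0))
cen,rad=cv2.minEnclosingCircle(np.array([fray(c,uu,vv,.1805)[:2] for vv,uu in zip(*np.nonzero(m))],np.float32)); print(cen,rad)
o=ortho(c,p,cen[0],cen[1],.1805,.03); g=cv2.cvtColor(o,cv2.COLOR_RGB2GRAY)
g=cv2.createCLAHE(4,(3,3)).apply(g); cv2.imwrite('pics/cap1.png',g)
E
```

```text
2522 [ 0.54908053 -0.20465194  0.18132753] [ 0.54875271 -0.2050153   0.17933428] [0.05134211 0.05119046 0.00964363]
(0.5488802194595337, -0.20506760478019714) 0.026258593425154686
```

View pics/cap1.png

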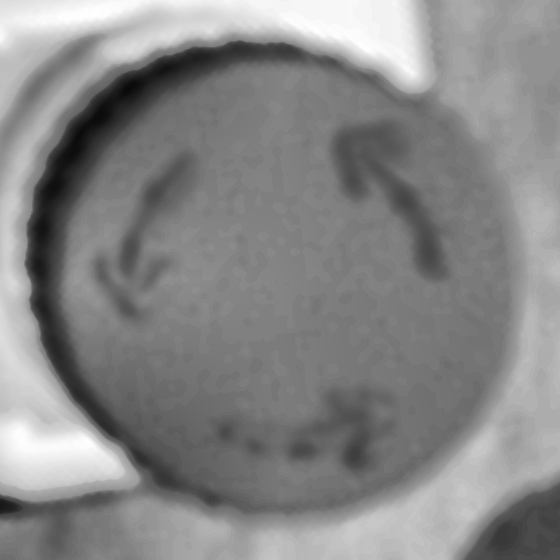

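The cap fills the crop, centred at about (280,280). The arrow tails are at (437,275), (193,155) and (222,430), which puts the lugs at about 34.5° mod 120 in world yaw. That agrees with the base's 9° side direction plus 25°. Now I'll descend and close gently.

>>> servo_tool(moves=[[1,[0.85,0.45,2.5],[0,0,0]],[1,[0.85,0.45,5.5],[0,0,0]],[1,[0.85,0.45,8.5],[0,0,0]],[1,[0.85,0.45,10],[0,0,0]],[1,[0.85,0.45,10],[0,0,0]]])

```text
t: 1.87
position: [0.5451, -0.2078, 0.1971]
tcp_rot: [[0.644, 0.765, -0.008], [0.765, -0.644, 0.003], [-0.002, -0.008, -1.0]]
ft_force: [-1.1, -0.0, -0.4]
grip_width: 0.0881
finger_force: 0.0
```

>>> servo_tool(moves=[[1,[0,0,2],[0,0,0]],[1,[0,0,4],[0,0,0]],[1,[0,0,5.2],[0,0,0]],[1,[0,0,5.2],[0,0,0]],[0.3,[0,0,5.2],[0,0,0]]], force=5)

```text
t: 2.28
position: [0.5469, -0.2083, 0.1511]
tcp_rot: [[0.642, 0.767, -0.0], [0.767, -0.642, 0.0], [-0.0, -0.0, -1.0]]
ft_force: [0.6, -0.3, -0.2]
grip_width: 0.0839
finger_force: 0.0
```

>>> servo_tool(moves=[[-1,[0,0,0],[0,0,0]],[-1,[0,0,0],[0,0,0]],[-1,[0,0,0],[0,0,0]],[-1,[0,0,0],[0,0,0]],[-1,[0,0,0],[0,0,0]]], force=5)

```text
t: 2.7
position: [0.5472, -0.2081, 0.1512]
tcp_rot: [[0.641, 0.767, 0.001], [0.767, -0.641, -0.0], [0.0, 0.001, -1.0]]
ft_force: [-5.4, 3.1, 2.2]
grip_width: 0.0515
finger_force: 4.6
```

>>> servo_tool(moves=[[-1,[0,0,0],[0,0,0]],[-1,[0,0,0],[0,0,0]],[-1,[0,0,0],[0,0,0]],[-1,[0,0,0],[0,0,0]],[-1,[0,0,0],[0,0,0]]], force=5)

```text
t: 3.12
position: [0.5472, -0.2082, 0.1512]
tcp_rot: [[0.641, 0.767, 0.001], [0.767, -0.641, -0.0], [0.0, 0.001, -1.0]]
ft_force: [-1.2, 0.3, 4.4]
grip_width: 0.0514
finger_force: 5.0
```

>>> servo_tool(moves=[[-1,[0,0,0],[0,0,0]],[-1,[0,0,0],[0,0,0]],[-1,[0,0,0.1],[0,0,0]],[-1,[0,0,0.2],[0,0,0]],[-1,[0,0,0.25],[0,0,0]]], force=30)

```text
t: 3.53
position: [0.5473, -0.2082, 0.1488]
tcp_rot: [[0.641, 0.767, 0.001], [0.767, -0.641, -0.0], [0.0, 0.001, -1.0]]
ft_force: [-0.5, 1.1, 5.7]
grip_width: 0.0509
finger_force: 30.0
```

>>> servo_tool(moves=[[-1,[0,0,0.05],[0,0,0]],[-1,[0,0,0.1],[0,0,0]],[-1,[0,0,0.1],[0,0,0]],[-1,[0,0,0.1],[0,0,0]],[-1,[0,0,0.1],[0,0,0]]])

```text
t: 3.95
position: [0.5473, -0.2082, 0.1483]
tcp_rot: [[0.641, 0.767, 0.001], [0.767, -0.641, -0.001], [0.0, 0.001, -1.0]]
ft_force: [-1.4, 1.4, 6.8]
grip_width: 0.0511
finger_force: 30.0
```

>>> servo_tool(moves=[[-1,[0,0,0.05],[0,0,0]],[-1,[0,0,0.1],[0,0,0]],[-1,[0,0,0.15],[0,0,0]],[-1,[0,0,0.2],[0,0,0]],[-1,[0,0,0.2],[0,0,0]]])

```text
t: 4.37
position: [0.5473, -0.2082, 0.1467]
tcp_rot: [[0.641, 0.767, 0.002], [0.767, -0.641, -0.001], [0.001, 0.002, -1.0]]
ft_force: [-2.2, 0.9, 9.1]
grip_width: 0.0511
finger_force: 30.0
```

>>> servo_tool(moves=[[-1,[0,0,0.1],[0,0,0]],[-1,[0,0,0.13],[0,0,0]],[-1,[0,0,0.13],[0,0,-2]],[-1,[0,0,0.13],[0,0,-4]],[-1,[0,0,0.13],[0,0,-6]]])

```text
t: 4.78
position: [0.5479, -0.2083, 0.1463]
tcp_rot: [[0.556, 0.831, 0.004], [0.831, -0.556, -0.001], [0.001, 0.004, -1.0]]
ft_force: [-1.1, 1.0, 11.4]
grip_width: 0.051
finger_force: 30.0
```

```bash
python3 -c "
from h import *
s=read_state(); print(s['ft_force'],s['ft_torque'],s['position'])"
```

```text
[-1.14522469  1.0301389  11.35365515] [ 0.22797957  0.01620544 -0.08884735] [ 0.54787445 -0.20828658  0.14629407]
```

>>> servo_tool(moves=[[-1,[0,0,-0.03],[0,0,-6]],[-1,[0,0,-0.03],[0,0,-12]],[-1,[0,0,-0.03],[0,0,-18]],[-1,[0,0,-0.03],[0,0,-24]],[-1,[0,0,-0.03],[0,0,-28]]])

```text
t: 5.2
position: [0.5483, -0.2084, 0.1464]
tcp_rot: [[0.097, 0.995, 0.005], [0.995, -0.097, -0.001], [-0.001, 0.005, -1.0]]
ft_force: [0.8, 0.7, 9.9]
grip_width: 0.051
finger_force: 30.0
```

>>> servo_tool(moves=[[-1,[0,0,0],[0,0,-6]],[-1,[0,0,0],[0,0,-12]],[-1,[0,0,0],[0,0,-18]],[-1,[0,0,0],[0,0,-23]],[-1,[0,0,0],[0,0,-27]]])

```text
t: 5.62
position: [0.5483, -0.2082, 0.1464]
tcp_rot: [[-0.365, 0.931, 0.005], [0.931, 0.365, -0.001], [-0.003, 0.004, -1.0]]
ft_force: [1.7, 1.2, 10.4]
grip_width: 0.051
finger_force: 30.0
```

```bash
python3 -c "
from h import *
s=read_state(); print(s['ft_force'],s['ft_torque'],s['position'],np.degrees(np.arctan2(s['tcp_rot'][1,0],s['tcp_rot'][0,0])),np.degrees(s['joints']))"
```

```text
[ 1.7483824   1.19297006 10.41526145] [ 0.22058441 -0.27990139 -0.09517112] [ 0.54834422 -0.20824025  0.14639691] 111.38471204265937 [-2.41416573e+01  2.78034423e+00  8.07774990e+01  4.00157879e-02
  9.61741501e+01 -4.55222807e+01]
```

Turned 61° at about 10 N with little torque. Now a gentle lift.

>>> servo_tool(moves=[[-1,[0,0,-0.2],[0,0,0]],[-1,[0,0,-0.4],[0,0,0]],[-1,[0,0,-0.6],[0,0,0]],[-1,[0,0,-0.8],[0,0,0]],[-1,[0,0,-0.9],[0,0,0]]])

```text
t: 6.03
position: [0.5478, -0.2082, 0.1531]
tcp_rot: [[-0.36, 0.933, 0.002], [0.933, 0.36, -0.0], [-0.001, 0.002, -1.0]]
ft_force: [6.2, -1.1, -1.3]
grip_width: 0.051
finger_force: 30.0
```

>>> servo_tool(moves=[[-1,[0,0,-0.3],[0,0,0]],[-1,[0,0,-0.6],[0,0,0]],[-1,[0,0,-0.9],[0,0,0]],[-1,[0,0,-1.2],[0,0,0]],[-1,[0,0,-1.5],[0,0,0]]])

```text
t: 6.45
position: [0.5465, -0.2081, 0.166]
tcp_rot: [[-0.36, 0.933, -0.003], [0.933, 0.36, 0.001], [0.002, -0.003, -1.0]]
ft_force: [0.1, 0.0, -1.8]
grip_width: 0.0509
finger_force: 30.0
```

>>> servo_tool(moves=[[-1,[0,0,-3],[0,0,0]],[-1,[0,0,-6],[0,0,0]],[-1,[0,0,-9],[0,0,0]],[-1,[0,0,-12],[0,0,0]],[-1,[0,0,-12],[0,0,0]]])

```text
t: 6.87
position: [0.5474, -0.2085, 0.2946]
tcp_rot: [[-0.36, 0.933, 0.006], [0.933, 0.36, -0.003], [-0.005, 0.005, -1.0]]
ft_force: [1.0, -0.3, 0.4]
grip_width: 0.051
finger_force: 30.0
```

>>> servo_tool(moves=[[-1,[3.6,1.5,0],[0,0,0]],[-1,[7.2,3,0],[0,0,0]],[-1,[10.8,4.5,0],[0,0,0]],[-1,[14.4,6,0],[0,0,0]],[-1,[18,7.5,0],[0,0,0]]])

```text
t: 7.28
position: [0.5511, -0.0117, 0.2864]
tcp_rot: [[-0.36, 0.933, -0.004], [0.933, 0.36, 0.0], [0.001, -0.003, -1.0]]
ft_force: [1.0, 0.7, -0.4]
grip_width: 0.0511
finger_force: 30.0
```

>>> servo_tool(moves=[[-1,[3.6,1.5,0],[0,0,0]],[-1,[7.2,3,0],[0,0,0]],[-1,[10,4.5,0],[0,0,0]],[-1,[11,4.6,0],[0,0,0]],[-1,[11,4.6,0],[0,0,0]]])

```text
t: 7.7
position: [0.5544, 0.1082, 0.2864]
tcp_rot: [[-0.364, 0.931, -0.004], [0.931, 0.364, -0.0], [0.001, -0.004, -1.0]]
ft_force: [-0.2, -0.2, -1.6]
grip_width: 0.0508
finger_force: 30.0
```

Run:
```python
from h import *
s=read_state(); c=get_calibration('wrist'); p,d=grab_frame('wrist'); np.savez('pics/w2',p=p,d=d)
print(s['t'],s['position'],s['tcp_rot'].round(3),s['ft_force'])
K,R,t=[np.array(c[k]) for k in 'KRt']; print('cam',-R.T@t, fproj(c,[.527,.181,.19]))
v,u=np.indices(d.shape); a=(u-K[0,2])/K[0,0]; b=(v-K[1,2])/K[1,1]; r=np.hypot(a,b)+1e-9; T=np.tan(r)*d/r
P=(np.stack([a*T,b*T,d],-1)-t)@R
near=(np.hypot(P[...,0]-.527,P[...,1]-.181)<.03)
for h,tol in((.19,.003),(.18,.002)):
    q=P[near&(abs(P[...,2]-h)<tol)]; print(h,len(q),q.mean(0),(q.min(0)+q.max(0))/2,np.ptp(q,0))
o=ortho(c,p,.527,.181,.18,.03); g=cv2.cvtColor(o,cv2.COLOR_RGB2GRAY)
g2=ortho(c,np.where(np.isfinite(P[...,2]),P[...,2],0).astype(np.float32),.527,.181,.18,.03)
g=cv2.createCLAHE(4,(3,3)).apply(g); h=np.clip((g2-.15)/.045*255,0,255).astype(np.uint8)
cv2.imwrite('pics/neck1.png',cv2.resize(np.hstack([g,h]),(800,400)))
```

```text
7.7 [0.55444799 0.10816704 0.28637668] [[-0.364  0.931 -0.004]
 [ 0.931  0.364 -0.   ]
 [ 0.001 -0.004 -1.   ]] [-0.22497661 -0.20513348 -1.56352486]
cam [0.52815262 0.1773982  0.44935751] [281.224813   118.35234733]
0.19 385 [0.52896378 0.18309421 0.1900954 ] [0.52853318 0.18360328 0.18997772] [0.02674211 0.02780115 0.00579146]
0.18 438 [0.52889465 0.18377418 0.18074149] [0.52912402 0.18272585 0.18040168] [0.03920395 0.03820244 0.00318901]
```

View pics/neck1.png

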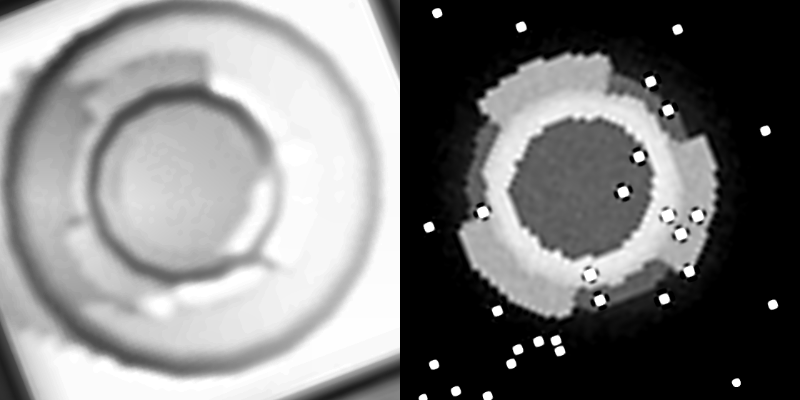

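The left panel shows the neck in grey; the right panel is the height map, with three bright flange parts and darker gaps at roughly (640,90), (475,170) and (630,285). I'll get the gap angles numerically, and look for the cap in the hand.

Run:
```python
from h import *
z=np.load('pics/w2.npz'); p,d=z['p'],z['d']; c=get_calibration('wrist'); s=read_state()
K,R,t=[np.array(c[k]) for k in 'KRt']
v,u=np.indices(d.shape); a=(u-K[0,2])/K[0,0]; b=(v-K[1,2])/K[1,1]; r=np.hypot(a,b)+1e-9; T=np.tan(r)*d/r
P=(np.stack([a*T,b*T,d],-1)-t)@R
cx,cy=.5289,.1832
dx,dy=P[...,0]-cx,P[...,1]-cy; rr=np.hypot(dx,dy); an=np.degrees(np.arctan2(dy,dx))%120
m=(rr>.0155)&(rr<.0195)&(P[...,2]>.12)&(P[...,2]<.186)
A,H=an[m],P[...,2][m]
for k in range(0,120,6):
    w=(A>=k)&(A<k+6); print(k,w.sum(),(H[w]>.176).mean().round(2),end=' | ')
fl=H>.176; ph=np.exp(1j*np.radians(3*A))
mids=[np.degrees(np.angle((np.histogram(A[q],24,(0,120))[0]/np.maximum(1,np.histogram(A,24,(0,120))[0])*np.exp(1j*np.radians(3*(np.arange(24)*5+2.5)))).sum()))/3%120 for q in (fl,~fl)]
print('\nflange mid, gap mid',mids)
# circle of flange outer + rim
for lo,hi in((.187,.193),(.177,.183)):
    mm=(rr<.024)&(P[...,2]>lo)&(P[...,2]<hi); print(cv2.minEnclosingCircle(P[mm][:,:2].astype(np.float32)))
Rt=s['tcp_rot']; q=(P-s['position'])@Rt
m=(abs(q[...,0])<.03)&(abs(q[...,1])<.0245)&(q[...,2]>-.04)&(q[...,2]<-.02); Q=q[m]; print(m.sum(), Q.min(0) if len(Q) else '',Q.max(0) if len(Q) else '', np.median(Q,0) if len(Q) else '')
print(fproj(c,s['position']-.032*Rt[:,2]))
```

```text
0 31 1.0 | 6 29 1.0 | 12 30 1.0 | 18 28 1.0 | 24 31 1.0 | 30 29 1.0 | 36 29 1.0 | 42 31 1.0 | 48 27 0.81 | 54 25 0.48 | 60 22 0.05 | 66 21 0.0 | 72 19 0.05 | 78 24 0.08 | 84 19 0.11 | 90 24 0.0 | 96 22 0.0 | 102 26 0.46 | 108 25 0.8 | 114 29 1.0 | 
flange mid, gap mid [np.float64(21.165327470342476), np.float64(81.16532747034248)]
((0.5295306444168091, 0.18164435029029846), 0.014248372055590153)
((0.5295571684837341, 0.1817968338727951), 0.020220499485731125)
7924 [-0.01266139 -0.02447075 -0.03259406] [ 0.0297066   0.02448632 -0.02000326] [ 0.00933656 -0.00023429 -0.03010661]
[279.57838197 290.47092386]
```

Run:
```python
from h import *
z=np.load('pics/w2.npz'); p,d=z['p'],z['d']; c=get_calibration('wrist'); s=read_state()
K,R,t=[np.array(c[k]) for k in 'KRt']
v,u=np.indices(d.shape); a=(u-K[0,2])/K[0,0]; b=(v-K[1,2])/K[1,1]; r=np.hypot(a,b)+1e-9; T=np.tan(r)*d/r
P=(np.stack([a*T,b*T,d],-1)-t)@R; Rt=s['tcp_rot']; q=(P-s['position'])@Rt
m=(abs(q[...,0])<.035)&(abs(q[...,1])<.0245)&(q[...,2]>-.035)&(q[...,2]<-.028); Q=q[m]
print(np.percentile(Q[:,2],[5,50,95]))
E=[]
for y0 in np.arange(-.021,.022,.003):
    w=abs(Q[:,1]-y0)<.0015
    if w.any(): E.append((y0,Q[w,0].max()))
E=np.array(E); from scipy.optimize import least_squares
print(E.round(4).tolist(),'edge fit centre', least_squares(lambda k:np.hypot(E[:,0]-k[1],E[:,1]-k[0])-.0255,[0,0]).x)
tgt=np.array([.529,.182,.2864]); print((tgt-s['position'])@Rt)
```

```text
[-0.03120664 -0.03017739 -0.02910751]
[[-0.021, 0.0185], [-0.018, 0.0221], [-0.015, 0.024], [-0.012, 0.0263], [-0.009, 0.0273], [-0.006, 0.028], [-0.003, 0.0289], [-0.0, 0.0289], [0.003, 0.0285], [0.006, 0.0285], [0.009, 0.0277], [0.012, 0.0259], [0.015, 0.0247], [0.018, 0.0222], [0.021, 0.0181]] edge fit centre [3.60505737e-03 7.01824091e-05]
[0.07982579 0.00333359 0.00036751]
```

>>> servo_tool(moves=[[-1,[3,0.1,0],[0,0,5]],[-1,[6,0.2,0],[0,0,10]],[-1,[7.5,0.27,0],[0,0,14.6]],[-1,[7.5,0.27,0],[0,0,14.6]],[-1,[7.5,0.27,3],[0,0,14.6]]])

```text
t: 8.17
position: [0.5326, 0.1759, 0.264]
tcp_rot: [[-0.114, 0.993, 0.01], [0.993, 0.114, 0.002], [0.0, 0.01, -1.0]]
ft_force: [0.9, 0.7, 0.1]
grip_width: 0.0506
finger_force: 30.0
```

>>> servo_tool(moves=[[-1,[0,0,2],[0,0,0]],[-1,[0,0,4],[0,0,0]],[-1,[0,0,5.3],[0,0,0]],[-1,[0,0,5.3],[0,0,0]],[-1,[0,0,5.3],[0,0,0]]])

```text
t: 8.58
position: [0.531, 0.1755, 0.2047]
tcp_rot: [[-0.113, 0.994, -0.001], [0.994, 0.113, -0.001], [-0.001, -0.001, -1.0]]
ft_force: [-0.3, -0.2, -0.3]
grip_width: 0.051
finger_force: 30.0
```

Run:
```python
from h import *
s=read_state(); R=s['tcp_rot']; yaw=np.degrees(np.arctan2(R[1,0],R[0,0]))
print(s['t'],s['position'],yaw,s['ft_force'],s['ft_torque'],R[:,2],'cap centre',s['position'][:2]+.0032*R[:2,0],'lug',95.8+yaw-111.4)
```

```text
8.5833 [0.53097992 0.17546926 0.20473298] 96.46103483432039 [-0.30590074 -0.1989568  -0.26158537] [-0.03484715 -0.05850181 -0.02091484] [-1.37538592e-03 -7.90506937e-04 -9.99998742e-01] cap centre [0.53061983 0.17864893] lug 80.86103483432038
```

>>> servo_tool(moves=[[-1,[0.36,-0.1,0],[0,0,0]],[-1,[0.36,-0.1,0.4],[0,0,0]],[-1,[0.36,-0.1,0.8],[0,0,0]],[-1,[0.36,-0.1,1.2],[0,0,0]],[-1,[0.36,-0.1,1.5],[0,0,0]]])

```text
t: 9.0
position: [0.5295, 0.1805, 0.1898]
tcp_rot: [[-0.114, 0.994, 0.0], [0.994, 0.114, -0.0], [-0.0, 0.0, -1.0]]
ft_force: [-0.4, -0.2, -0.4]
grip_width: 0.0507
finger_force: 30.0
```

>>> servo_tool(moves=[[-1,[-0.12,0,0],[0,0,0]],[-1,[-0.12,0,0.2],[0,0,0]],[-1,[-0.12,0,0.4],[0,0,0]],[-1,[-0.12,0,0.6],[0,0,0]],[-1,[-0.12,0,0.8],[0,0,0]]])

```text
t: 9.42
position: [0.5297, 0.1792, 0.182]
tcp_rot: [[-0.113, 0.994, 0.0], [0.994, 0.113, 0.0], [0.0, 0.0, -1.0]]
ft_force: [1.0, -1.2, -0.7]
grip_width: 0.0509
finger_force: 30.0
```

No force at a foot height below 10 mm under the rim, so the lugs are likely in the gaps. Continuing down.

>>> servo_tool(moves=[[-1,[0,0,0.15],[0,0,0]],[-1,[0,0,0.3],[0,0,0]],[-1,[0,0,0.4],[0,0,0]],[-1,[0,0,0.5],[0,0,0]],[-1,[0,0,0.5],[0,0,0]]])

```text
t: 9.83
position: [0.5297, 0.1792, 0.1776]
tcp_rot: [[-0.113, 0.994, 0.0], [0.994, 0.113, 0.0], [0.0, 0.0, -1.0]]
ft_force: [-0.6, -0.0, 2.1]
grip_width: 0.0512
finger_force: 30.0
```

>>> servo_tool(moves=[[-1,[0,0,0.08],[0,0,0]],[-1,[0,0,0.16],[0,0,0]],[-1,[0,0,0.24],[0,0,0]],[-1,[0,0,0.3],[0,0,0]],[-1,[0,0,0.3],[0,0,0]]])

```text
t: 10.25
position: [0.5297, 0.1792, 0.1748]
tcp_rot: [[-0.114, 0.994, 0.001], [0.994, 0.114, 0.0], [0.0, 0.001, -1.0]]
ft_force: [-2.9, -1.0, 6.1]
grip_width: 0.0507
finger_force: 30.0
```

>>> servo_tool(moves=[[-1,[0,0,0.08],[0,0,0]],[-1,[0,0,0.16],[0,0,0]],[-1,[0,0,0.24],[0,0,0]],[-1,[0,0,0.28],[0,0,0]],[-1,[0,0,0.28],[0,0,0]]])

```text
t: 10.67
position: [0.5298, 0.1793, 0.1727]
tcp_rot: [[-0.114, 0.994, 0.001], [0.994, 0.114, 0.0], [0.0, 0.001, -1.0]]
ft_force: [-4.0, -1.4, 8.9]
grip_width: 0.051
finger_force: 30.0
```

>>> servo_tool(moves=[[-1,[0,-0.02,0.1],[0,0,0]],[-1,[0,-0.03,0.14],[0,0,0]],[-1,[0,-0.04,0.14],[0,0,2]],[-1,[0,-0.05,0.14],[0,0,5]],[-1,[0,-0.06,0.14],[0,0,8]]])

```text
t: 11.08
position: [0.5299, 0.1792, 0.172]
tcp_rot: [[0.028, 1.0, 0.004], [1.0, -0.028, 0.001], [0.001, 0.004, -1.0]]
ft_force: [-0.5, -1.3, 9.5]
grip_width: 0.0514
finger_force: 30.0
```

```bash
cat > st.py <<'E'
from h import *
s=read_state(); R=s['tcp_rot']; print(s['t'],'z',s['position'].round(4),'yaw',np.degrees(np.arctan2(R[1,0],R[0,0])).round(1),'F tool',(s['ft_force']@R).round(1),'T',s['ft_torque'].round(2))
E
python3 st.py
```

```text
11.0833 z [0.5299 0.1792 0.172 ] yaw 88.4 F tool [-1.3 -0.4 -9.5] T [-0.17  0.15  0.07]
```

>>> servo_tool(moves=[[-1,[0,-0.03,0.04],[0,0,6]],[-1,[0.01,-0.06,0.06],[0,0,12]],[-1,[0.02,-0.09,0.06],[0,0,18]],[-1,[0.03,-0.12,0.06],[0,0,23]],[-1,[0.04,-0.14,0.06],[0,0,27]]])

```text
t: 11.5
position: [0.5289, 0.1796, 0.1717]
tcp_rot: [[0.481, 0.877, 0.005], [0.877, -0.481, 0.001], [0.003, 0.004, -1.0]]
ft_force: [0.1, -0.9, 9.4]
grip_width: 0.0509
finger_force: 30.0
```

```bash
python3 st.py
```

```text
11.5 z [0.5289 0.1796 0.1717] yaw 61.2 F tool [-0.7  0.5 -9.4] T [-0.21 -0.08  0.09]
```

>>> servo_tool(moves=[[-1,[0,-0.03,0.03],[0,0,6]],[-1,[0.01,-0.06,0.05],[0,0,12]],[-1,[0.02,-0.08,0.05],[0,0,16]],[-1,[0.03,-0.1,0.05],[0,0,20]],[-1,[0.03,-0.11,0.05],[0,0,22]]])

```text
t: 11.92
position: [0.5281, 0.1803, 0.1714]
tcp_rot: [[0.774, 0.633, 0.005], [0.633, -0.774, 0.001], [0.004, 0.003, -1.0]]
ft_force: [0.2, -1.3, 9.8]
grip_width: 0.0511
finger_force: 30.0
```

```bash
python3 st.py
```

```text
11.9167 z [0.5281 0.1803 0.1714] yaw 39.3 F tool [-0.6  1.2 -9.8] T [-0.22  0.05  0.12]
```

>>> servo_tool(moves=[[-1,[0,-0.01,0],[0,0,1]],[-1,[0,-0.02,0],[0,0,2]],[-1,[0,-0.02,0],[0,0,3]],[-1,[0,-0.03,0],[0,0,4]],[-1,[0,-0.03,0],[0,0,5]]])

```text
t: 12.33
position: [0.528, 0.1806, 0.1714]
tcp_rot: [[0.825, 0.566, 0.005], [0.566, -0.825, 0.001], [0.005, 0.002, -1.0]]
ft_force: [-0.7, -2.3, 10.4]
grip_width: 0.0509
finger_force: 30.0
```

```bash
python3 st.py
```

```text
12.3333 z [0.528  0.1806 0.1714] yaw 34.5 F tool [ -1.9   1.6 -10.4] T [-0.2   0.01  0.09]
```

>>> servo_tool(moves=[[-1,[0,-0.01,0],[0,0,1]],[-1,[0,-0.01,0],[0,0,2]],[-1,[0,-0.01,0],[0,0,3]],[-1,[0,-0.02,0],[0,0,3.5]],[-1,[0,-0.02,0],[0,0,4]]])

```text
t: 12.75
position: [0.5279, 0.1808, 0.1714]
tcp_rot: [[0.862, 0.507, 0.005], [0.507, -0.862, 0.001], [0.005, 0.002, -1.0]]
ft_force: [0.3, -1.1, 10.7]
grip_width: 0.051
finger_force: 30.0
```

```bash
python3 st.py
```

```text
12.75 z [0.5279 0.1808 0.1714] yaw 30.5 F tool [ -0.3   1.1 -10.7] T [-0.18 -0.01  0.07]
```

>>> servo_tool(moves=[[-1,[0,0,0],[0,0,1]],[-1,[0,0,0],[0,0,2]],[-1,[0,0,0],[0,0,3]],[-1,[0,0,0],[0,0,3]],[-1,[0,0,0],[0,0,3]]])

```text
t: 13.17
position: [0.5278, 0.1809, 0.1713]
tcp_rot: [[0.887, 0.462, 0.005], [0.462, -0.887, 0.001], [0.005, 0.001, -1.0]]
ft_force: [0.3, -0.6, 10.7]
grip_width: 0.0515
finger_force: 30.0
```

```bash
python3 st.py
```

```text
13.1667 z [0.5278 0.1809 0.1713] yaw 27.5 F tool [  0.    0.7 -10.7] T [-0.15 -0.    0.06]
```

>>> servo_tool(moves=[[-1,[0,0,0],[0,0,1]],[-1,[0,0,0],[0,0,2]],[-1,[0,0,0],[0,0,3]],[-1,[0,0,0],[0,0,3]],[-1,[0,0,0],[0,0,3]]])

```text
t: 13.58
position: [0.5278, 0.1812, 0.1714]
tcp_rot: [[0.91, 0.415, 0.005], [0.415, -0.91, 0.002], [0.005, 0.001, -1.0]]
ft_force: [-0.0, -0.2, 10.1]
grip_width: 0.0512
finger_force: 30.0
```

```bash
python3 st.py
```

```text
13.5833 z [0.5278 0.1812 0.1714] yaw 24.5 F tool [ -0.1   0.2 -10.1] T [0.04 0.13 0.19]
```

Torque jumped at 72° of turn, so this is the stop. I'll back off 2° and let the cap rise.

>>> servo_tool(moves=[[-1,[0,0,0],[0,0,-2]],[-1,[0,0,-0.1],[0,0,-2]],[-1,[0,0,-0.2],[0,0,-2]],[-1,[0,0,-0.3],[0,0,-2]],[-1,[0,0,-0.38],[0,0,-2]]])

```text
t: 14.0
position: [0.5277, 0.1811, 0.1745]
tcp_rot: [[0.895, 0.446, 0.004], [0.446, -0.895, 0.001], [0.004, 0.001, -1.0]]
ft_force: [0.9, -0.3, 5.4]
grip_width: 0.0506
finger_force: 30.0
```

```bash
python3 st.py
```

```text
14.0 z [0.5277 0.1811 0.1745] yaw 26.5 F tool [ 0.7  0.7 -5.4] T [ 0.07 -0.15 -0.04]
```

>>> servo_tool(moves=[[-1,[0,0,-0.05],[0,0,0]],[-1,[0,0,-0.1],[0,0,0]],[-1,[0,0,-0.15],[0,0,0]],[-1,[0,0,-0.2],[0,0,0]],[-1,[0,0,-0.2],[0,0,0]]])

```text
t: 14.42
position: [0.5276, 0.1811, 0.1757]
tcp_rot: [[0.895, 0.446, 0.003], [0.446, -0.895, 0.001], [0.004, 0.001, -1.0]]
ft_force: [2.7, 1.0, 5.1]
grip_width: 0.0506
finger_force: 30.0
```

```bash
python3 st.py
```

```text
14.4167 z [0.5276 0.1811 0.1757] yaw 26.5 F tool [ 2.9  0.3 -5.1] T [ 0.21 -0.44 -0.01]
```

>>> servo_tool(moves=[[-1,[0,0,-0.03],[0,0,0]],[-1,[0,0,-0.06],[0,0,0]],[-1,[0,0,-0.09],[0,0,0]],[-1,[0,0,-0.12],[0,0,0]],[-1,[0,0,-0.12],[0,0,0]]])

```text
t: 14.83
position: [0.5268, 0.1809, 0.1759]
tcp_rot: [[0.895, 0.446, 0.001], [0.446, -0.895, 0.0], [0.001, 0.0, -1.0]]
ft_force: [3.9, 1.7, 4.4]
grip_width: 0.0509
finger_force: 30.0
```

```bash
python3 st.py
```

```text
14.8333 z [0.5268 0.1809 0.1759] yaw 26.5 F tool [ 4.3  0.3 -4.4] T [ 0.3  -0.73  0.03]
```

The rise has stalled at the locked height. Letting go.

>>> servo_tool(moves=[[-1,[0,0,0],[0,0,0]],[-1,[0,0,0],[0,0,0]],[-0.1,[0,0,0],[0,0,0]],[0.5,[0,0,0],[0,0,0]],[1,[0,0,0],[0,0,0]]], force=4)

```text
t: 15.25
position: [0.5255, 0.1804, 0.1745]
tcp_rot: [[0.895, 0.446, -0.004], [0.446, -0.895, -0.001], [-0.004, -0.001, -1.0]]
ft_force: [-0.1, 0.5, 0.1]
grip_width: 0.0613
finger_force: 0.0
```

>>> servo_tool(moves=[[1,[0,0,0],[0,0,0]],[1,[0,0,0],[0,0,0]],[1,[0,0,0],[0,0,0]],[1,[0,0,0],[0,0,0]],[1,[0,0,0],[0,0,0]]])

```text
t: 15.67
position: [0.5265, 0.1807, 0.1757]
tcp_rot: [[0.895, 0.446, -0.0], [0.446, -0.895, -0.0], [-0.0, -0.0, -1.0]]
ft_force: [-0.1, 0.6, -0.0]
grip_width: 0.0879
finger_force: 0.0
```

```bash
python3 st.py
```

```text
15.6667 z [0.5265 0.1807 0.1757] yaw 26.5 F tool [ 0.1 -0.6  0. ] T [ 0.05 -0.04 -0.04]
```

>>> servo_tool(moves=[[1,[0,0,-2],[0,0,0]],[1,[0,0,-4],[0,0,0]],[1,[0,0,-7],[0,0,0]],[1,[0,0,-10],[0,0,0]],[1,[0,0,-12],[0,0,0]]])

```text
t: 16.08
position: [0.5267, 0.1808, 0.2991]
tcp_rot: [[0.895, 0.446, 0.003], [0.446, -0.895, 0.001], [0.003, 0.001, -1.0]]
ft_force: [0.8, -0.4, 0.5]
grip_width: 0.0878
finger_force: 0.0
```

>>> servo_tool(moves=[[1,[-2,0,0],[0,0,0]],[1,[-4,0,0],[0,0,0]],[1,[-6,0,0],[0,0,0]],[1,[-7,0,0],[0,0,0]],[1,[-7,0,0],[0,0,0]]])

```text
t: 16.5
position: [0.4628, 0.149, 0.2971]
tcp_rot: [[0.895, 0.446, 0.002], [0.446, -0.895, 0.0], [0.002, 0.0, -1.0]]
ft_force: [0.6, -1.0, 0.2]
grip_width: 0.0879
finger_force: 0.0
```

Run:
```python
from h import *
s=read_state(); c=get_calibration('wrist'); p,d=grab_frame('wrist')
print(s['t'],s['position'])
K,R,t=[np.array(c[k]) for k in 'KRt']
v,u=np.indices(d.shape); a=(u-K[0,2])/K[0,0]; b=(v-K[1,2])/K[1,1]; r=np.hypot(a,b)+1e-9; T=np.tan(r)*d/r
P=(np.stack([a*T,b*T,d],-1)-t)@R
m=(np.hypot(P[...,0]-.529,P[...,1]-.182)<.032)&(P[...,2]>.195)&(P[...,2]<.23)
q=P[m]; cen,rad=cv2.minEnclosingCircle(q[:,:2].astype(np.float32)); print(m.sum(),np.percentile(q[:,2],[5,50,95]),cen,rad)
A=np.c_[q[:,:2]-q[:,:2].mean(0),np.ones(len(q))]; w=q[:,2]>np.median(q[:,2])-.004; print('tilt,h',np.linalg.lstsq(A[w],q[w,2],rcond=None)[0])
g=cv2.cvtColor(ortho(c,p,cen[0],cen[1],.2055,.03,400),cv2.COLOR_RGB2GRAY); g=cv2.createCLAHE(4,(3,3)).apply(g)
tp=grab_frame('top')[0]
cv2.imwrite('pics/end.png',np.hstack([cv2.cvtColor(g,cv2.COLOR_GRAY2BGR),cv2.resize(cv2.cvtColor(tp[130:290,220:380],cv2.COLOR_RGB2BGR),(400,400))]))
```

```text
16.5 [0.46283992 0.14897193 0.29707051]
3316 [0.20505192 0.20640279 0.20762836] (0.5286349058151245, 0.1822812408208847) 0.026445699855685234
tilt,h [-0.00234374 -0.00125111  0.20640158]
```

View pics/end.png

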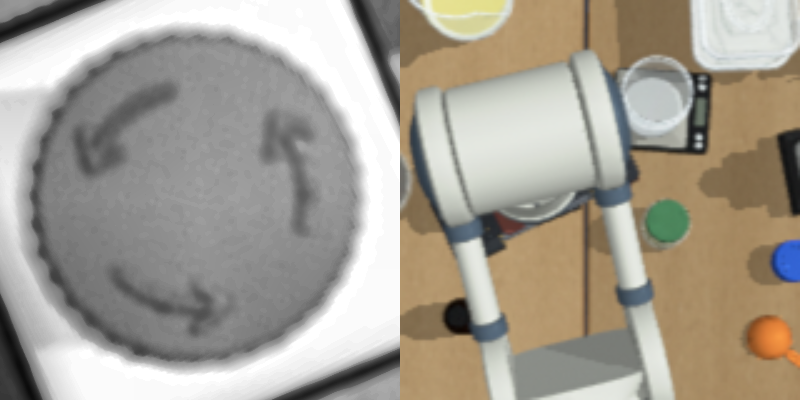

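The cap sits level on the full bottle. Its crown is at 0.206 m; locked should be 0.2055, and unlocked would be about 0.2095. The arrow tails at (300,232), (172,92) and (115,270) give about 69° clockwise from the gap middle. The scale, beaker and jar are where they were, the amber bottle is in place at (460,315), and the gripper is clear.

```bash
python3 -c "
from bench import *
print(sign_off())"
```

```text
the job is handed in; nothing more can be done
None
```

The job is handed in: the grey cap is off the emptied bottle and locked on the refilled one, with its crown at the locked height. It took about 17 s of the 72 s, wrist force readings stayed around 11 N, and the scale with its beaker, the small jar and the amber bottle were left where they were.

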